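# Seat the upper tier of a canapé stand on its four posts

## Robot

A 6-joint arm with a two-finger parallel gripper is mounted at the origin on the work surface. World frame = base frame: x ahead of the robot, y to its left, z up, the work surface at z = 0. Lengths are in m, angles in rad, forces in N, time in s.
With the tool pointing down it reaches from about 0.25 to 0.775 m from the base axis. Payload 4 kg.
Tool frame: the origin (TCP) lies on the centre line of the jaws, within the pads' length; the fingertips stand 17 mm ahead of it and the grasp point (between the pads) lies 2 mm behind it; z points along the fingers, y is the line along which they close (so a half turn about z gives the same grasp; the last joint's range is limited). The gripper opens to 94 mm and grips with 3 to 60 N. Pads are 16 mm wide; open, the fingers measure 119 mm over their backs; the gripper's body (75 mm by 177 mm) begins 78 mm behind the grasp point.
Start: joints at [1.236, 0.087, 1.371, -0, 1.684, -0.103], TCP at [0.126, 0.535, 0.223] pointing down, gripper open.
Joint ranges: [-3.1, 3.1], [-0.76, 2.03], [0.27, 2.55], [-1.08, 4.22], [0.17, 2.65], [-2.57, 2.57]. Speed limits (rad/s): [2.79, 2.79, 3.14, 3.14, 3.14, 3.14].

## Interface

Orientations are given as [roll, pitch, yaw] about the fixed x, y, z axes, in that order (R = Rz(yaw) Ry(pitch) Rx(roll)).
In Python, from bench import robot gives the robot as it stands.
- The arm moves only by the tool servo_tool, never from a script. Its argument "plan" is a list of rows, each a list of 7 numbers: the shift along the tool's x, y, z normalised to -1 to 1, where 1 is 0.1 m, then the turn, a rotation vector about the tool's x, y, z normalised to -1 to 1, where 1 is pi/2 rad, then the finger opening in mm, from 0 to 94. In form: [[x, y, z, ax, ay, az, gripper], ...]. A call has 1 to 12 rows; each row is the pose to reach, as a shift and turn from the pose commanded when the call began, along the tool's axes at that moment; what a row does not reach only later rows make up. A row lasts 1/12 s, in which the tool goes at most 41.7 mm and 7.16 degrees, less where a joint would pass 70% of its speed; a pose out of reach is approached as far as the arm can. A call with a number of a shift or a turn outside -1 to 1 is refused whole. A call with a gripper value outside its range is refused whole. The fingers move at their own pace and stop on an object; the grip force is fixed at half the most. Time passes only in rows, so rows that repeat a pose let the fingers close. It gives the time, the measured TCP pose, the force, the opening and the grip force at its end, in the units of the state.
- robot.get_obs(): the state, without advancing time (a new reading comes with each control period).
- robot.snapshot(name): name is "scene" or "top" or "wrist"; returns the picture (384x512x3 uint8, red, green, blue); there is no depth.
- robot.camera_params(name): a dict with "camera_matrix" (3x3 intrinsics, pixels), "rvec" (rotation vector, rad) and "tvec" (3), from world to camera coordinates, as OpenCV has them; the wrist camera has in their place "tool_from_camera" (4x4, takes a point from camera to tool coordinates, whose origin is the TCP and whose axes are the flange's). Camera axes: x right, y down, z forward; pixel columns grow to the right and rows downward; lengths in m; the calibration is good to about 2 mm. A picture is of the moment at which its call begins: read the wrist's pose just before it. camera_params takes no time and is no camera call.
- robot.close_job(): hands the job in; it is judged then, once.
Trained networks look in the newest picture that a camera, given by its name, has taken for a name from the list of things; names that differ only in an ending like _2 or _b are one class to them, and where a whole thing is asked for, a point or a joint stands for the part that bears it (a point fixed in the world has none). Each returns a list of dicts, best first, with "conf" (0 to 1); they miss things now and then, are a little off and sometimes report something else, mostly with a low value. They report only what shows in the picture. A call takes as long as a camera call. They do not tell look-alikes from the thing itself.
- robot.find_in(thing, camera): "extent" ([centre column, centre row, width, height] in pixels, round what is visible of it).
The state is a dict: "time": time; "joint_positions": joint angles; "qvel": joint speeds; "joint_torque": joint torques, N m; "tool_pos": TCP position; "ee_rot": TCP orientation; "wrist_force": force on the tool from outside, world axes, zero at the start; "wrist_torque": the same for the moment, N m; "width": finger opening in m; "finger_force": force on a finger pad.
Only numpy, scipy, OpenCV 4.12 (cv2) and the standard library are available. Lean on these libraries where they do the work, as an engineer would, in place of code of your own. Each camera call takes 0.05 s, during which the arm holds its last target. There are 200 camera calls.

## Task

The upper tray of the canapé stand has been left lying askew on top of the four posts. Slide it, without lifting it off the stand, until all four corner holes drop over their own posts, then press it down until it sits level and fully home on all four shoulders, with the stiff tray switch lever at its far edge pressed down. The ramekin must stay standing on the tray; leave the mill, bottle and tub where they are.

Things in the scene. Friction and masses are not known exactly. Their poses are not given: they have to be found in the camera images.
- stand_seat (a point): Fixed canapé stand: centre of its four posts at shoulder height (80 mm above the table). x points to its switch side, z up. Posts at x = ±55, y = ±75 mm: steel, 18 mm diameter up to the shoulder, then a pin of 12 mm diameter and 12 mm height, then a blunt tip tapering to 9.4 mm diameter over 2.5 mm more: the tips are 14.5 mm above the shoulders.
- base_top (a point): Centre between the posts on top of the stand's fixed lower tier, 24 mm above the table; axes as stand_seat. Small fixed rolls on it rise to 42 mm above the table. The wooden base board below reaches from x = -105 to 155, y = ±125 mm, 18 mm high. The space around the posts and the tray is otherwise free.
- tray_mid (a point): Centre (half-way up) of the loose white tray: 190 mm along its x, 220 mm along its y, 18 mm high, about 0.55 kg; flat floor 6 mm thick, upright rim 4 mm thick all round. Four holes of 14 mm diameter in the floor at x = ±55, y = ±75 mm. Fully home its underside lies on the shoulders: this point is then 9 mm above stand_seat and its axes agree with the stand's.
- tray_under (a point): Centre of the tray's underside, axes as the tray's. At the start it lies flat on the four post tips, turned by up to 5 degrees against the stand, shifted 16 to 26 mm towards the stand's -x and up to 14 mm along its y, so no hole is over a post.
- switch_top (a point): Top centre of the fixed black switch body, 22 x 34 mm, 2 mm below shoulder height, 131 mm from the stand's centre along its x.
- ramekin_mid (a point): Centre (half-way up) of a small white round cup, 68 mm across its mouth and 42 mm high, 0.14 kg, standing loose on the tray floor near its middle.
- lever_tip (a point): Raised end of the steel tray-switch lever, which is hinged on the switch body and reaches under the tray's +x edge (its end about 82 mm from the stand's centre along x, y = 0). Left alone it stands about 7 mm above the shoulders.
- lever (a joint): Switch lever angle (rad): 0 = up, grows as it is pressed down; about 0.22 when the tray is fully home. It is stiff (about 3 to 4 N at its end) and tends to hold that edge of the tray up until the edge is pressed down; the tray's weight then keeps it down.
- mill: Wooden pepper mill, 58 mm across, 190 mm tall, bystander; origin at the centre of its underside.
- oil: Green glass bottle, 66 mm across, 170 mm tall, bystander; origin at the centre of its underside.
- tub: Clear plastic open tub, 120 x 170 x 70 mm, bystander; origin at the centre of its underside.
Things that resemble listed ones, but are neither listed nor needed, are in the scene too. Of the things like the part that bears ramekin_mid, leave any that is black or purple; of the rest the larger one is meant.

How it is judged:
By the outcome, as a careful person would: the job done as asked, in the order asked, and still so for the second after the job is handed in, with the robot touching nothing.
It also fails if it takes over 67 s, if anything falls off the work surface, if the arm or the gripper's body presses on something with over 40 N, if the wrist force passes 120 N, or if a joint passes its speed limit or range.

## Working session

There is one attempt and no reset: what is moved stays moved. The work goes in short steps, Python scripts to look and compute and a tool call to move; the robot and the scene stay as the last step left them, time stands still between calls to the robot, and variables do not carry over. Pictures are saved under pics/ and viewed, at most 10 in all, crops included, and the job is handed in when it is done.

Besides the shell and the picture viewer there is one more tool, called after "Request:" as name(argument=value, ...) on one line, values as JSON. servo_tool: Moves the arm, as the interface text tells. Scaled input: -1 to 1 covers 0.1 m each way for a shift and pi/2 rad each way for a turn. Its arguments: {"type":"object","properties":{"plan":{"type":"array","items":{"type":"array","items":{"type":"number"}}}},"required":["plan"]}

```bash
mkdir -p pics; cat > h.py <<'E'
import numpy as np, cv2
from bench import robot
from scipy.spatial.transform import Rotation as R
def cam(n,obs=None):
    p=robot.camera_params(n);K=np.array(p["camera_matrix"])
    if n=="wrist":
        o=obs or robot.get_obs();T=np.eye(4);T[:3,:3]=R.from_euler('xyz',o["ee_rot"]).as_matrix();T[:3,3]=o["tool_pos"]
        W=T@np.array(p["tool_from_camera"]);return K,W[:3,:3],W[:3,3]
    r=cv2.Rodrigues(np.array(p["rvec"],float))[0];return K,r.T,-r.T@np.array(p["tvec"],float).ravel()
def back(c,uv,z):
    K,Rm,t=c;uv=np.atleast_2d(uv);d=(Rm@np.linalg.inv(K)@np.c_[uv,np.ones(len(uv))].T).T
    return t+d*((z-t[2])/d[:,2])[:,None]
def proj(c,P):
    K,Rm,t=c;q=(K@Rm.T@(np.atleast_2d(P)-t).T).T;return q[:,:2]/q[:,2:]
def save(n,f):
    im=robot.snapshot(n);cv2.imwrite(f,im[:,:,::-1]);return im
E
python3 - <<'E'
from h import *
a=save("scene","pics/scene0.png");b=save("top","pics/top0.png")
cv2.imwrite("pics/both.png",cv2.resize(np.vstack([a,b])[:,:,::-1],(400,600)))
for n in("top","scene"):
    print(n,cam(n)[2])
    for t in("tray_mid","ramekin_mid","lever","switch_top","mill","oil","tub"):
        print(t,[(np.round(d["extent"]).astype(int).tolist(),round(d["conf"],2)) for d in robot.find_in(t,n)[:4]])
o=robot.get_obs();print(o["ee_rot"],o["time"],o["width"])
E
```

```text
top [ 0.44187597 -0.00566057  1.69102621]
tray_mid [([280, 184, 73, 66], 0.81)]
ramekin_mid [([277, 182, 22, 12], 0.68), ([282, 233, 16, 14], 0.67), ([225, 168, 20, 18], 0.57), ([248, 231, 11, 17], 0.45)]
lever []
switch_top [([285, 154, 75, 36], 0.68)]
mill [([135, 166, 32, 21], 0.71)]
oil [([407, 190, 32, 18], 0.68), ([278, 181, 21, 16], 0.35)]
tub [([129, 237, 59, 46], 0.69)]
scene [1.29318231 0.04789793 1.11241068]
tray_mid [([239, 204, 80, 59], 0.94)]
ramekin_mid [([305, 233, 19, 21], 0.76), ([244, 202, 20, 22], 0.7), ([274, 179, 12, 13], 0.67)]
lever []
switch_top [([239, 236, 84, 75], 0.94)]
mill [([406, 226, 29, 39], 0.76)]
oil [([108, 202, 31, 40], 0.88), ([395, 175, 63, 42], 0.45), ([241, 206, 81, 61], 0.25)]
tub [([394, 174, 58, 42], 0.56)]
[ 3.14147033e+00 -2.47336804e-05  2.90981417e+00] 0.8 0.09374631383354375
```

View pics/scene0.png

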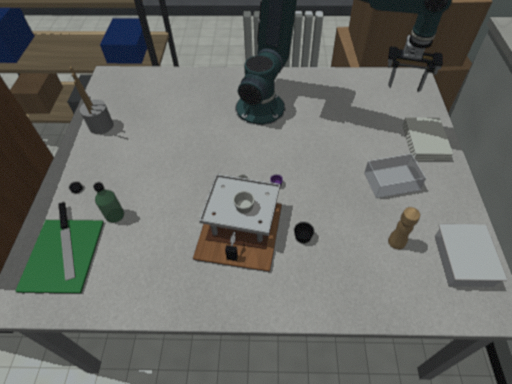

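View pics/top0.png

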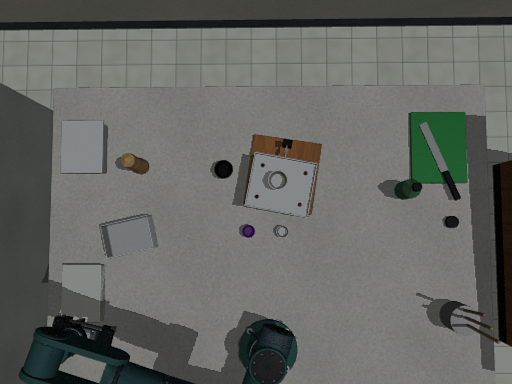

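The white cups are the ramekin on the tray (top 277,180) and a smaller loose one beside the stand (281,231). There are also a purple cup (248,231) and black ones (223,169 and 451,222). I choose the one on the tray. The tray covers about (245–318, 152–216), and the switch is at (287,143).

```bash
python3 - <<'E'
from h import *
im=cv2.imread("pics/top0.png");c=im[120:250,210:340]
cv2.imwrite("pics/crop0.png",cv2.resize(c,(598,598),interpolation=cv2.INTER_CUBIC))
C=cam("top")
print("base corners",back(C,[(254,135),(322,145),(312,215)],.018))
print("tray",back(C,[(256,152),(318,163),(306,216),(245,206)],.112))
print("sw",back(C,[(287,143)],.078),"ram",back(C,[(277,180)],.14))
E
```

```text
base corners [[ 0.7668156   0.048813    0.018     ]
 [ 0.72894807 -0.19795878  0.018     ]
 [ 0.47533287 -0.15956959  0.018     ]]
tray [[ 0.68957474  0.03889229  0.112     ]
 [ 0.65082851 -0.17290168  0.112     ]
 [ 0.4700929  -0.130595    0.112     ]
 [ 0.50435626  0.0764157   0.112     ]]
sw [[ 0.72626396 -0.06881512  0.078     ]] ram [[ 0.59024828 -0.03228255  0.14      ]]
```

View pics/crop0.png

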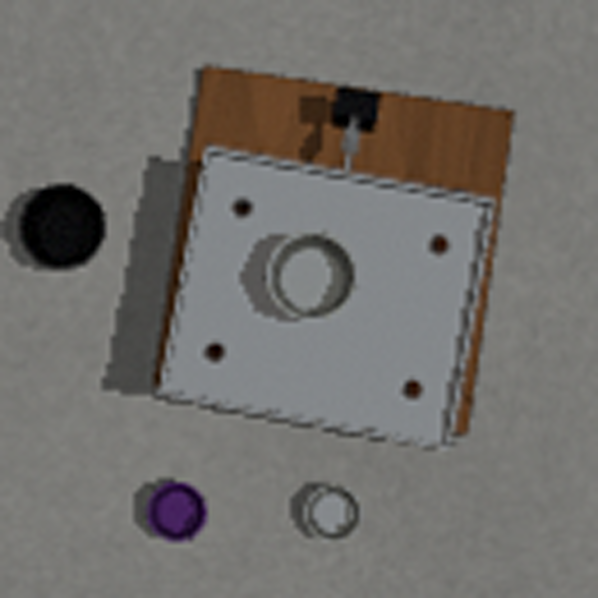

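Crop: the large white ramekin stands on the tray, and all four holes show with no pin in them. The tray is shifted towards −x and turned a few degrees. The next step is to look from close by with the wrist camera.

```bash
cat >> h.py <<'E'
def rel(target,yaw=None):
    """shift in tool axes (0.1 m units) and az (pi/2 units) from the measured pose"""
    o=robot.get_obs();Rm=R.from_euler('xyz',o["ee_rot"]).as_matrix()
    s=Rm.T@(np.array(target)-o["tool_pos"])/0.1
    a=0 if yaw is None else R.from_matrix(Rm.T@R.from_euler('xyz',[np.pi,0,yaw]).as_matrix()).as_rotvec()/(np.pi/2)
    print("pos",np.round(o["tool_pos"],4),"rpy",np.round(np.degrees(o["ee_rot"]),2),"t",o["time"],"F",np.round(o["wrist_force"],2));print("rel",np.round(s,3),np.round(a,3))
E
python3 - <<'E'
from h import *
p=robot.camera_params("wrist");print(np.round(p["tool_from_camera"],3),np.round(p["camera_matrix"],0))
rel([.50,-.035,.26],np.radians(79))
E
```

```text
[[-0.001 -0.972 -0.235  0.069]
 [ 1.    -0.001 -0.     0.   ]
 [ 0.    -0.235  0.972 -0.162]
 [ 0.     0.     0.     1.   ]] [[308.   0. 260.]
 [  0. 308. 193.]
 [  0.   0.   1.]]
pos [0.1263 0.5353 0.2225] rpy [179.99  -0.   166.72] t 0.8 F [ 0.97  0.79 -0.2 ]
rel [-4.947 -4.692 -0.376] [ 0.    -0.     0.975]
```

Request:
servo_tool(plan=[[-0.5, -0.4, -0.8, 0, 0, 0, 40], [-1, -0.8, -0.8, 0, 0, 0, 40], [-1, -0.8, -0.8, 0, 0, 0, 40], [-1, -0.8, -0.8, 0, 0, 0, 40]])

```text
time: 1.13
tool_pos: [0.2066, 0.433, 0.3048]
ee_rot: [3.139, 0.002, 2.909]
wrist_force: [1.2, 0.6, 0.0]
width: 0.071
finger_force: 0.0
```

Request:
servo_tool(plan=[[-1, -0.8, 0, 0, 0, 0, 40], [-1, -0.8, 0, 0, 0, 0, 40], [-1, -0.8, 0, 0, 0, 0, 40], [-1, -0.8, 0, 0, 0, 0, 40]])

```text
time: 1.47
tool_pos: [0.2877, 0.3292, 0.303]
ee_rot: [-3.141, 0.003, 2.901]
wrist_force: [-0.0, -0.1, 0.4]
width: 0.0439
finger_force: 0.0
```

Request:
servo_tool(plan=[[-1, -0.8, 0, 0, 0, 0, 40], [-1, -0.8, 0, 0, 0, 0, 40], [-1, -0.8, 0, 0, 0, 0, 40], [-1, -0.8, 0, 0, 0, 0, 40]])

```text
time: 1.8
tool_pos: [0.3663, 0.2285, 0.3022]
ee_rot: [-3.139, 0.002, 2.901]
wrist_force: [0.0, -0.3, -0.8]
width: 0.04
finger_force: 0.0
```

Request:
servo_tool(plan=[[-1, -0.8, 0, 0, 0, 0, 40], [-1, -0.8, 0, 0, 0, 0, 40], [-1, -0.8, 0, 0, 0, 0, 40], [-1, -0.8, 0, 0, 0, 0, 40]])

```text
time: 2.13
tool_pos: [0.4449, 0.1281, 0.3015]
ee_rot: [-3.139, 0.001, 2.903]
wrist_force: [-0.1, -0.1, -0.2]
width: 0.04
finger_force: 0.0
```

Request:
servo_tool(plan=[[-1, -0.8, 0, 0, 0, 0, 40], [-1, -0.8, 0, 0, 0, 0, 40], [-1, -0.8, 0, 0, 0, 0, 40], [-1, -0.8, 0, 0, 0, 0, 40]])

```text
time: 2.47
tool_pos: [0.5237, 0.0278, 0.3007]
ee_rot: [-3.14, -0.001, 2.905]
wrist_force: [-0.7, 0.2, -0.7]
width: 0.0399
finger_force: 0.0
```

Request:
servo_tool(plan=[[-0.7, -0.8, 0, 0, 0, 0.975, 40], [-0.7, -0.8, 0, 0, 0, 0.975, 40], [-0.7, -0.8, 0, 0, 0, 0.975, 40], [-0.7, -0.8, 0, 0, 0, 0.975, 40], [-0.7, -0.8, 0, 0, 0, 0.975, 40], [-0.7, -0.8, 0, 0, 0, 0.975, 40], [-0.7, -0.8, 0, 0, 0, 0.975, 40], [-0.7, -0.8, 0, 0, 0, 0.975, 40], [-0.7, -0.8, 0, 0, 0, 0.975, 40], [-0.7, -0.8, 0, 0, 0, 0.975, 40], [-0.7, -0.8, 0, 0, 0, 0.975, 40], [-0.7, -0.8, 0, 0, 0, 0.975, 40]])

```text
time: 3.47
tool_pos: [0.5708, -0.0604, 0.3025]
ee_rot: [-3.141, -0.001, 1.405]
wrist_force: [1.1, -0.3, 0.0]
width: 0.0397
finger_force: 0.0
```

Request:
servo_tool(plan=[[0, 0, 0, 0, 0, 0.05, 40], [0, 0, 0, 0, 0, 0, 40], [0, 0, 0, 0, 0, 0, 40], [0, 0, 0, 0, 0, 0, 40]])

```text
time: 3.8
tool_pos: [0.5708, -0.0611, 0.3025]
ee_rot: [-3.141, -0.001, 1.41]
wrist_force: [0.4, 0.8, 0.1]
width: 0.0402
finger_force: 0.0
```

```bash
python3 - <<'E'
from h import *
import json
rel([.50,-.035,.13],np.radians(79))
o=robot.get_obs();im=save("wrist","pics/w1.png")
json.dump(dict(ee_rot=list(map(float,o["ee_rot"])),tool_pos=list(map(float,o["tool_pos"]))),open("w1.json","w"))
cv2.imwrite("pics/w1b.png",cv2.resize(im[:,:,::-1],(768,576),interpolation=cv2.INTER_CUBIC))
E
```

```text
pos [ 0.5708 -0.0611  0.3025] rpy [-1.7999e+02 -4.0000e-02  8.0780e+01] t 3.8 F [0.38 0.81 0.07]
rel [ 0.143 -0.741  1.725] [-0.   -0.    0.02]
```

View pics/w1b.png

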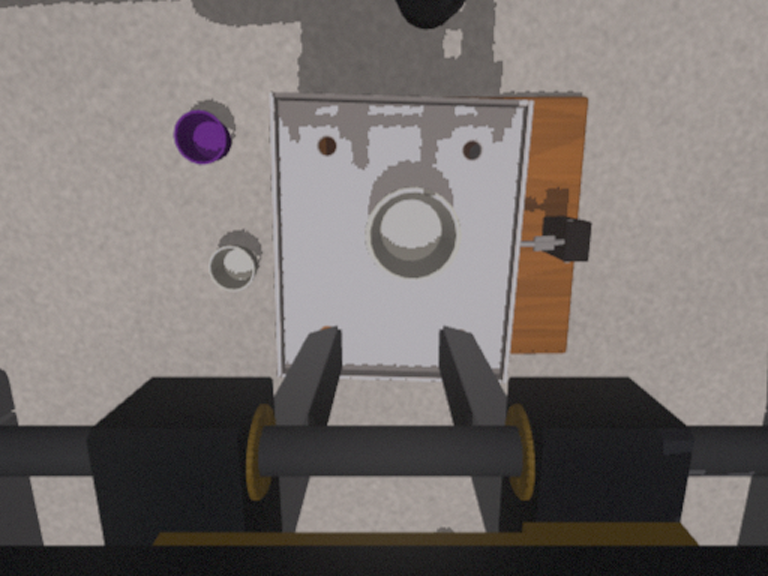

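Wrist view (768×576): holes at (327,146) and (472,150), tray rim corners at (273,93) and (531,101), ramekin centre at about (413,232). Board corners are at (587,97) and (566,352), and the switch is at (575,240).

```bash
python3 - <<'E'
from h import *
import json
C=cam("wrist",json.load(open("w1.json")));T=cam("top")
f=lambda *p:(np.array(p,float)+.5)/1.5-.5
def yw(v):return np.degrees(np.arctan2(v[1],v[0]))
h=back(C,f((327,146),(472,150)),.1005);print("holes w",h[:,:2],yw(h[1]-h[0]),np.linalg.norm(h[1]-h[0]))
rm=back(C,f((273,93),(531,101),(506,380)),.1125);print("rim w",rm[:,:2],yw(rm[1]-rm[0]),yw(rm[1]-rm[2]))
b=back(C,f((587,97),(566,352)),.018);print("board w",b[:,:2],yw(b[0]-b[1])-90,np.linalg.norm(b[0]-b[1]))
s=lambda *p:np.array(p,float)/4.6+[210,120]
ht=back(T,s((214,351),(242,207),(439,244),(412,389)),.1005);print("holes top (mean)",ht[:,:2],ht.mean(0),yw(ht[1]-ht[0]),yw(ht[2]-ht[3]),yw(ht[1]-ht[2])-90,yw(ht[0]-ht[3])-90)
bt=back(T,s((203,66),(514,110),(464,435)),.018);print("board top",bt[:,:2],yw(bt[1]-bt[2]),yw(bt[0]-bt[1])-90)
for nm,cc,z in(("switch w",back(C,f((560,240)),.078),0),("ram",back(C,f((413,232)),.1425),0)):print(nm,cc)
E
```

```text
holes w [[0.53760849 0.03740573]
 [0.6452073  0.01689289]] -10.793456951357745 0.10953666633406595
rim w [[ 0.50809248  0.07799239]
 [ 0.68865309  0.04306745]
 [ 0.64895286 -0.16832856]] -10.947247742177451 79.3637253101327
board w [[ 0.7677156   0.04809339]
 [ 0.73121823 -0.19422077]] -8.565507063568973 0.24504737310969232
holes top (mean) [[ 0.53803235  0.03747867]
 [ 0.64609402  0.01644238]
 [ 0.61775699 -0.13070885]
 [ 0.50940487 -0.10983143]] [ 0.57782206 -0.04665481  0.1005    ] -11.015954197516367 -10.906164777782141 -10.900061695378056 -10.997485277098917
board top [[ 0.769216    0.04833735]
 [ 0.73293292 -0.19705501]
 [ 0.47689825 -0.15553117]] -9.212052574040957 -8.41066854639432
switch w [[ 0.71334454 -0.06631072  0.078     ]]
ram [[ 0.59071389 -0.03207564  0.1425    ]]
```

```bash
python3 - <<'E'
from h import *
rel([.4865,-.029,.121],np.radians(79.05))
E
```

```text
pos [ 0.5708 -0.0614  0.3025] rpy [-1.7999e+02 -3.0000e-02  8.0770e+01] t 3.85 F [-0.41 -0.01 -0.19]
rel [ 0.184 -0.884  1.816] [-0.    -0.     0.019]
```

Request:
servo_tool(plan=[[0.18, -0.88, 0.3, 0, 0, 0.019, 30], [0.18, -0.88, 0.9, 0, 0, 0.019, 30], [0.18, -0.88, 0.9, 0, 0, 0.019, 30], [0.18, -0.88, 0.9, 0, 0, 0.019, 30], [0.18, -0.88, 0.9, 0, 0, 0.019, 30], [0.18, -0.88, 0.9, 0, 0, 0.019, 30], [0.18, -0.88, 0.9, 0, 0, 0.019, 30]])

```text
time: 4.43
tool_pos: [0.4902, -0.0316, 0.2168]
ee_rot: [3.133, -0.0, 1.379]
wrist_force: [-0.1, 0.3, 1.1]
width: 0.0297
finger_force: 0.0
```

```bash
python3 - <<'E'
from h import *
rel([.4865,-.029,.121],np.radians(79.05))
E
```

```text
pos [ 0.4902 -0.0316  0.2168] rpy [ 1.7952e+02 -1.0000e-02  7.9030e+01] t 4.4333 F [-0.14  0.33  1.05]
rel [ 0.019 -0.05   0.958] [ 0.005 -0.    -0.   ]
```

Request:
servo_tool(plan=[[0, 0, 0.3, 0, 0, 0, 30], [0, 0, 0.5, 0, 0, 0, 30], [0, 0, 0.7, 0, 0, 0, 30], [0, 0, 0.7, 0, 0, 0, 30], [0, 0, 0.7, 0, 0, 0, 30]])

```text
time: 4.85
tool_pos: [0.489, -0.0315, 0.1445]
ee_rot: [3.139, -0.0, 1.379]
wrist_force: [-0.3, -0.7, 0.9]
width: 0.0303
finger_force: 0.0
```

```bash
python3 - <<'E'
from h import *
rel([.4865,-.029,.121],np.radians(79.05))
E
```

```text
pos [ 0.489  -0.0315  0.1445] rpy [ 1.7983e+02 -1.0000e-02  7.9030e+01] t 4.85 F [-0.35 -0.68  0.92]
rel [ 0.02  -0.03   0.235] [ 0.002 -0.    -0.   ]
```

Request:
servo_tool(plan=[[0.02, -0.03, 0.12, 0, 0, 0, 30], [0.02, -0.03, 0.2, 0, 0, 0, 30], [0.02, -0.03, 0.23, 0, 0, 0, 30], [0.02, -0.03, 0.23, 0, 0, 0, 30], [0.02, -0.03, 0.23, 0, 0, 0, 30]])

```text
time: 5.27
tool_pos: [0.4844, -0.0284, 0.1196]
ee_rot: [3.141, -0.0, 1.38]
wrist_force: [0.9, -0.6, -1.0]
width: 0.0299
finger_force: 0.0
```

```bash
python3 - <<'E'
from h import *
rel([.4865,-.029,.121],np.radians(79.05))
E
```

```text
pos [ 0.4844 -0.0284  0.1196] rpy [ 1.7999e+02 -1.0000e-02  7.9070e+01] t 5.2667 F [ 0.91 -0.55 -1.03]
rel [-0.002  0.022 -0.014] [ 0. -0.  0.]
```

Request:
servo_tool(plan=[[0, 0.02, -0.01, 0, 0, 0, 16], [0, 0.02, -0.01, 0, 0, 0, 8], [0, 0.02, -0.01, 0, 0, 0, 3], [0, 0.02, -0.01, 0, 0, 0, 0], [0, 0.02, -0.01, 0, 0, 0, 0], [0, 0.02, -0.01, 0, 0, 0, 0], [0, 0.02, -0.01, 0, 0, 0, 0], [0, 0.02, -0.01, 0, 0, 0, 0]])

```text
time: 5.93
tool_pos: [0.4866, -0.0288, 0.1207]
ee_rot: [3.141, -0.0, 1.38]
wrist_force: [0.9, 0.5, 0.2]
width: 0.0035
finger_force: 30.0
```

```bash
python3 - <<'E'
from h import *
o=robot.get_obs();print(o["width"],o["finger_force"])
# slide: keep tray in hand; tray rim point goes to stand pose, short by 3 mm in x
st=np.array([.5972,-.0501]);y=np.radians(-8.75);c=np.array([np.cos(y),np.sin(y)])
p=st-c*(.093);print("home grip",p)
rel([*(p-c*.004),o["tool_pos"][2]],np.radians(81.25))
E
```

```text
0.003535266383569644 30.000194013118744
home grip [ 0.50528238 -0.03595253]
pos [ 0.4866 -0.0288  0.1207] rpy [179.95  -0.    79.07] t 5.9333 F [0.88 0.48 0.24]
rel [-0.036  0.157  0.   ] [ 0.001 -0.    -0.024]
```

Request:
servo_tool(plan=[[-0.006, 0.03, 0, 0, 0, -0.004, 0], [-0.012, 0.06, 0, 0, 0, -0.008, 0], [-0.018, 0.09, 0, 0, 0, -0.012, 0], [-0.024, 0.11, 0, 0, 0, -0.016, 0], [-0.03, 0.13, 0, 0, 0, -0.02, 0], [-0.036, 0.15, 0, 0, 0, -0.024, 0], [-0.036, 0.157, 0, 0, 0, -0.024, 0], [-0.036, 0.157, 0, 0, 0, -0.024, 0], [-0.036, 0.157, 0, 0, 0, -0.024, 0]])

```text
time: 6.68
tool_pos: [0.4991, -0.0349, 0.1206]
ee_rot: [-3.137, -0.0, 1.418]
wrist_force: [-5.3, 1.6, 6.1]
width: 0.0033
finger_force: 30.0
```

```bash
python3 - <<'E'
from h import *
import json
o=robot.get_obs();print(o["tool_pos"],np.degrees(o["ee_rot"]),o["wrist_force"],o["width"])
json.dump(dict(ee_rot=list(map(float,o["ee_rot"])),tool_pos=list(map(float,o["tool_pos"]))),open("w2.json","w"))
a=save("wrist","pics/w2.png");t=save("top","pics/top2.png")
m=np.hstack([cv2.resize(a,(512,384)),cv2.resize(t[135:225,235:325],(384,384),interpolation=cv2.INTER_CUBIC)])
cv2.imwrite("pics/m2.png",cv2.resize(m,(800,343))[:,:,::-1])
E
```

```text
[ 0.49911043 -0.03492607  0.12064951] [-1.79711215e+02 -1.00463339e-02  8.12321866e+01] [-5.30328649  1.63611215  6.08844402] 0.003305989620128525
```

View pics/m2.png

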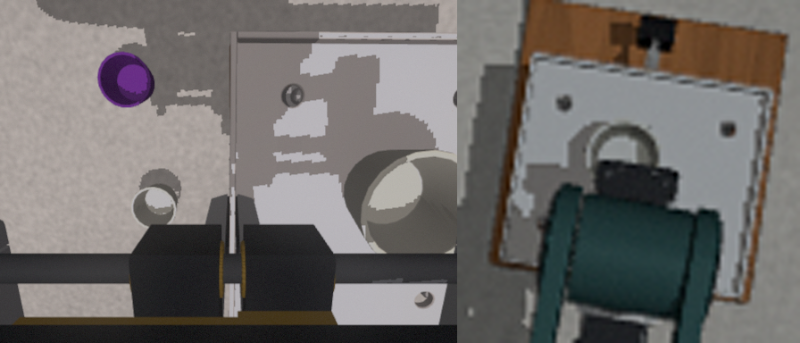

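Wrist panel: steel pin tips now show in the holes at about (327,107), (475,334) and (510,109) in raw pixels. I'll enlarge those.

```bash
python3 - <<'E'
from h import *
import json
a=cv2.imread("pics/w2.png");t=cv2.imread("pics/top2.png")
g=lambda im,x,y,r:cv2.resize(im[y-r:y+r,x-r:x+r],(400,300) if 0 else (380,380),interpolation=cv2.INTER_CUBIC)
m=np.hstack([g(a,327,107,19),g(a,475,334,19)])
cv2.imwrite("pics/c2.png",m)
C=cam("wrist",json.load(open("w2.json")))
h=back(C,[(327,107),(475,334)],.1005);print(h, np.linalg.norm(h[0]-h[1]))
E
```

```text
[[ 0.54740669  0.03326947  0.1005    ]
 [ 0.63163191 -0.13066315  0.1005    ]] 0.18430353594935558
```

View pics/c2.png

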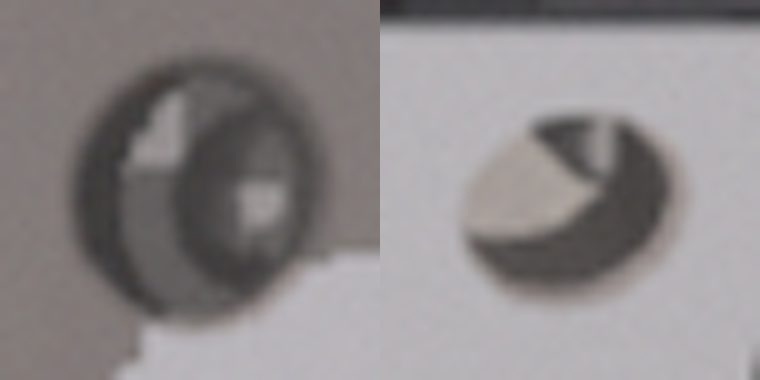

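Crop: in the −x,+y hole the centre is at (197,190) and the pin tip centre at about (247,195), 10 px per raw pixel. In the +x,−y hole (crop centre about (570,205)) the pin tip shows only at its upper edge, about (590,140).

```bash
python3 - <<'E'
from h import *
import json
C=cam("wrist",json.load(open("w2.json")))
print("cam",C[2])
f=lambda x,y,cx,cy:((x+.5)/10-.5+cx-19,(y+.5)/10-.5+cy-19)
y=np.radians(-8.75);Rm=np.array([[np.cos(y),np.sin(y)],[-np.sin(y),np.cos(y)]])
H=[f(197,190,327,107),f(572,207,475-38,334)]
hc=np.vstack([back(C,H[0],.1005),back(C,(f(572-380,207,475,334)),.1005)])
print(hc,np.linalg.norm(hc[0]-hc[1]),"tray mid",hc.mean(0))
d=hc[1]-hc[0];print("tray yaw",np.degrees(np.arctan2(d[1],d[0])-np.arctan2(-150,110)))
p=back(C,f(247,195,327,107),.0945);print("pin",p,"tray move needed in stand axes",Rm@(p[0]-hc[0])[:2]*1e3)
st=np.array([.5972,-.0501])
for k,(ux,uy) in enumerate([(-.055,.075),(.055,-.075),(.055,.075)]):
    P=st+Rm.T@[ux,uy];print("predicted tip px",proj(C,[*P,.0945]),proj(C,[*P,.08]))
E
```

```text
cam [0.50979715 0.03278898 0.2823805 ]
[[ 0.54757236  0.03349339  0.1005    ]
 [ 0.63147299 -0.13163769  0.1005    ]] 0.18522307655075854 tray mid [ 0.58952267 -0.04907215  0.1005    ]
tray yaw -9.319396825663734
pin [[0.55169013 0.03278355 0.0945    ]] tray move needed in stand axes [ 4.1778299  -0.07516651]
predicted tip px [[336.66100829 107.03555975]] [[331.24909514 107.84946939]]
predicted tip px [[481.58022503 328.95670288]] [[468.09185664 316.02722569]]
predicted tip px [[524.81856591 106.73619818]] [[505.73420131 107.57474949]]
```

Request:
servo_tool(plan=[[0, 0.01, 0, 0, 0, 0, 0], [0, 0.02, 0, 0, 0, 0, 0], [0, 0.03, 0, 0, 0, 0, 0], [0, 0.03, 0, 0, 0, 0, 0], [0, 0.03, 0, 0, 0, 0, 0], [0, 0.03, 0, 0, 0, 0, 0]])

```text
time: 7.28
tool_pos: [0.502, -0.0354, 0.1206]
ee_rot: [-3.136, -0.0, 1.418]
wrist_force: [-6.2, -0.1, 3.6]
width: 0.0038
finger_force: 30.0
```

```bash
cat > look.py <<'E'
import sys;from h import *
n=sys.argv[1];px=[tuple(map(int,s.split(','))) for s in sys.argv[2:]]
o=robot.get_obs();print(o["time"],o["tool_pos"],np.degrees(o["ee_rot"]),o["wrist_force"],o["wrist_torque"])
a=save("wrist",f"pics/{n}.png");C=cam("wrist",o)
g=[]
from itertools import count
for x,y in px:
    x=min(x,511-19);y=min(y,383-19);g.append(cv2.resize(a[y-19:y+19,x-19:x+19],(380,380),interpolation=cv2.INTER_CUBIC))
w=cv2.resize(a,(506,380));g=[*g,w];m=np.hstack(g)
if m.shape[1]>800:m=cv2.resize(m,(800,int(380*800/m.shape[1])))
cv2.imwrite(f"pics/{n}c.png",m[:,:,::-1])
E
python3 - <<'E'
from h import *
C=cam("wrist");o=robot.get_obs();print(o["tool_pos"])
a=save("wrist","pics/w3.png")
m=np.hstack([cv2.resize(a[y-19:y+19,x-19:x+19],(380,380),interpolation=cv2.INTER_CUBIC) for x,y in((327,107),(492,107))])
b=np.hstack([cv2.resize(a[y-19:y+19,x-19:x+19],(190,190),interpolation=cv2.INTER_CUBIC) for x,y in((475,334),)]+[cv2.resize(a,(570,190))])
cv2.imwrite("pics/w3c.png",np.vstack([m,b])[:,:,::-1])
print(o["wrist_force"],o["time"])
E
```

```text
[ 0.50196136 -0.03543315  0.12060449]
[-6.19431341 -0.07938609  3.64264463] 7.2833
```

View pics/w3c.png

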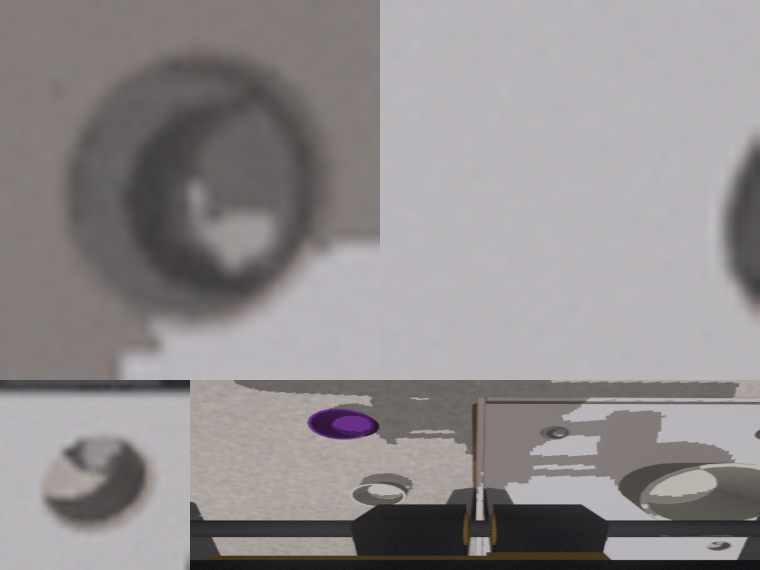

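The tip discs are now clear. In the −x,+y hole the tip centre is about 6.7 px right of the hole centre, so about 5.3 mm more along +x is needed and almost none in y.

Request:
servo_tool(plan=[[0, 0.01, 0, 0, 0, 0, 0], [0, 0.02, 0, 0, 0, 0, 0], [0, 0.03, 0, 0, 0, 0, 0], [0, 0.04, 0, 0, 0, 0, 0], [0, 0.053, 0, 0, 0, 0, 0], [0, 0.053, 0, 0, 0, 0, 0], [0, 0.053, 0, 0, 0, 0, 0]])

```text
time: 7.92
tool_pos: [0.5089, -0.0365, 0.1194]
ee_rot: [-3.14, -0.0, 1.418]
wrist_force: [0.6, -0.1, -3.9]
width: 0.0038
finger_force: 30.2
```

```bash
python3 - <<'E'
from h import *
C=cam("wrist");o=robot.get_obs();print(o["tool_pos"],np.degrees(o["ee_rot"]))
a=save("wrist","pics/w4.png")
m=np.hstack([cv2.resize(a[y-19:y+19,x-19:x+19],(380,380),interpolation=cv2.INTER_CUBIC) for x,y in((327,107),(475,334))])
cv2.imwrite("pics/w4c.png",m[:,:,::-1])
print(o["wrist_force"],o["time"])
E
```

```text
[ 0.50889995 -0.03651506  0.11944444] [-1.79907175e+02 -7.83332812e-03  8.12303997e+01]
[ 0.64080004 -0.08201918 -3.93185931] 7.9167
```

View pics/w4c.png

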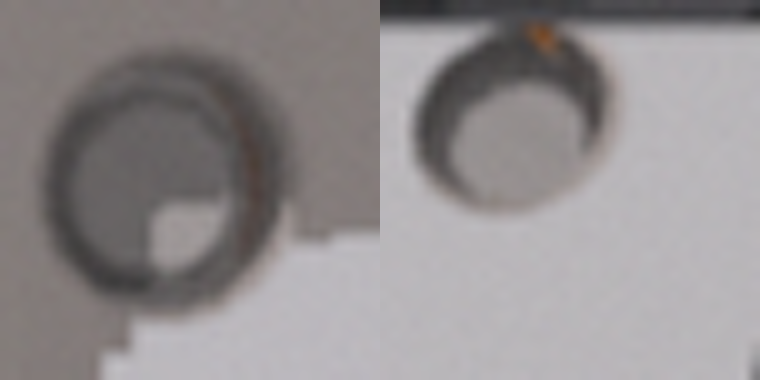

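Both visible holes now sit over their pins, and the gripper carries part of the tray's weight with almost no side force. I'll lower it in the grip.

Request:
servo_tool(plan=[[0, 0, 0.01, 0, 0, 0, 0], [0, 0, 0.02, 0, 0, 0, 0], [0, 0, 0.03, 0, 0, 0, 0], [0, 0, 0.04, 0, 0, 0, 0], [0, 0, 0.05, 0, 0, 0, 0], [0, 0, 0.06, 0, 0, 0, 0], [0, 0, 0.06, 0, 0, 0, 0], [0, 0, 0.06, 0, 0, 0, 0]])

```text
time: 8.63
tool_pos: [0.5089, -0.0364, 0.1143]
ee_rot: [-3.141, -0.0, 1.418]
wrist_force: [-2.0, 1.7, -3.5]
width: 0.0037
finger_force: 30.0
```

Request:
servo_tool(plan=[[0, 0, 0.01, 0, 0, 0, 0], [0, 0, 0.02, 0, 0, 0, 0], [0, 0, 0.03, 0, 0, 0, 0], [0, 0, 0.04, 0, 0, 0, 0], [0, 0, 0.05, 0, 0, 0, 0], [0, 0, 0.06, 0, 0, 0, 0], [0, 0, 0.07, 0, 0, 0, 0], [0, 0, 0.07, 0, 0, 0, 0], [0, 0, 0.07, 0, 0, 0, 0]])

```text
time: 9.38
tool_pos: [0.5087, -0.0364, 0.1072]
ee_rot: [-3.14, -0.0, 1.418]
wrist_force: [-6.3, 1.3, -2.2]
width: 0.0037
finger_force: 30.1
```

Request:
servo_tool(plan=[[0, -0.01, 0.01, 0, 0, 0, 0], [0, -0.01, 0.02, 0, 0, 0, 0], [0, -0.01, 0.02, 0, 0, 0, 0], [0, -0.01, 0.02, 0, 0, 0, 0]])

```text
time: 9.72
tool_pos: [0.5086, -0.0364, 0.1056]
ee_rot: [3.141, -0.0, 1.418]
wrist_force: [-2.3, 0.6, -1.7]
width: 0.0034
finger_force: 30.1
```

Request:
servo_tool(plan=[[0, 0, 0, 0, 0, 0, 6], [0, 0, -0.02, 0, 0, 0, 20], [0, 0, -0.02, 0, 0, 0, 26], [0, 0, -0.02, 0, 0, 0, 26], [0, 0, -0.3, 0, 0, 0, 26], [0, 0, -0.6, 0, 0, 0, 26], [0, 0, -1, 0, 0, 0, 26], [0, 0, -1, 0, 0, 0, 26], [0, 0, -1, 0, 0, 0, 26]])

```text
time: 10.47
tool_pos: [0.5104, -0.0369, 0.2093]
ee_rot: [3.133, 0.0, 1.418]
wrist_force: [0.0, 0.1, -0.2]
width: 0.0259
finger_force: 0.0
```

```bash
python3 - <<'E'
from h import *
y=np.radians(-8.75);c=np.array([np.cos(y),np.sin(y)])
st=np.array([.5089,-.0365])+c*.093;print("stand",st)
rel([*(st+c*.081),.2],np.radians(81.25))
E
```

```text
stand [ 0.60081762 -0.05064747]
pos [ 0.5104 -0.0369  0.2093] rpy [1.7951e+02 2.0000e-02 8.1220e+01] t 10.4667 F [ 0.04  0.14 -0.17]
rel [0.002 1.724 0.108] [ 0.005  0.    -0.   ]
```

Request:
servo_tool(plan=[[0, 0.3, 0, 0, 0, 0, 0], [0, 0.6, 0, 0, 0, 0, 0], [0, 0.9, 0, 0, 0, 0, 0], [0, 0.9, 0, 0, 0, 0, 0], [0, 0.9, 0, 0, 0, 0, 0]])

```text
time: 10.88
tool_pos: [0.5971, -0.0503, 0.2023]
ee_rot: [-3.136, -0.0, 1.417]
wrist_force: [-0.3, 0.4, -1.0]
width: 0.0005
finger_force: 0.0
```

Request:
servo_tool(plan=[[0, 0.3, 0, 0, 0, 0, 0], [0, 0.6, 0, 0, 0, 0, 0], [0, 0.76, 0, 0, 0, 0, 0], [0, 0.76, 0, 0, 0, 0, 0], [0, 0.76, 0, 0, 0, 0, 0], [0, 0.76, 0, 0, 0, 0, 0]])

```text
time: 11.38
tool_pos: [0.6709, -0.0614, 0.2055]
ee_rot: [-3.14, -0.0, 1.418]
wrist_force: [-0.2, 1.0, -0.0]
width: 0.0003
finger_force: 0.0
```

```bash
python3 - <<'E'
from h import *
y=np.radians(-8.75);c=np.array([np.cos(y),np.sin(y)])
st=np.array([.6008,-.0506])
rel([*(st+c*.074),.103],np.radians(81.25))
a=save("wrist","pics/w5.png");b=save("top","pics/t5.png");s=save("scene","pics/s5.png")
m=np.hstack([cv2.resize(a,(400,300)),cv2.resize(s[150:285,170:350],(400,300),interpolation=cv2.INTER_CUBIC)])
cv2.imwrite("pics/m5.png",m[:,:,::-1])
E
```

```text
pos [ 0.6709 -0.0614  0.2055] rpy [-1.7993e+02 -1.0000e-02  8.1230e+01] t 11.3833 F [-0.16  0.97 -0.02]
rel [0.    0.032 1.025] [-0.001 -0.    -0.   ]
```

View pics/m5.png

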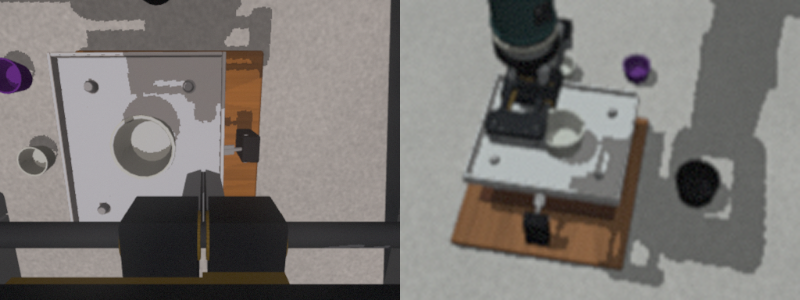

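The pins stand up through the holes, the ramekin is upright, and the fingers are over the lever edge between ramekin and rim. Now I'll press down there.

Request:
servo_tool(plan=[[0, 0.02, 0.3, 0, 0, 0, 0], [0, 0.02, 0.6, 0, 0, 0, 0], [0, 0.02, 0.8, 0, 0, 0, 0], [0, 0.02, 0.85, 0, 0, 0, 0], [0, 0.02, 0.85, 0, 0, 0, 0], [0, 0.02, 0.85, 0, 0, 0, 0]])

```text
time: 12.03
tool_pos: [0.6745, -0.062, 0.1219]
ee_rot: [3.14, -0.0, 1.418]
wrist_force: [0.1, 0.6, 0.6]
width: 0.0004
finger_force: 0.0
```

Request:
servo_tool(plan=[[0, 0, 0.04, 0, 0, 0, 0], [0, 0, 0.06, 0, 0, 0, 0], [0, 0, 0.08, 0, 0, 0, 0], [0, 0, 0.1, 0, 0, 0, 0], [0, 0, 0.12, 0, 0, 0, 0], [0, 0, 0.14, 0, 0, 0, 0], [0, 0, 0.15, 0, 0, 0, 0], [0, 0, 0.15, 0, 0, 0, 0]])

```text
time: 12.7
tool_pos: [0.6743, -0.062, 0.1057]
ee_rot: [3.141, -0.0, 1.418]
wrist_force: [-0.6, 0.2, 2.0]
width: 0.0007
finger_force: 0.8
```

Request:
servo_tool(plan=[[0, 0, 0.01, 0, 0, 0, 0], [0, 0, 0.02, 0, 0, 0, 0], [0, 0, 0.03, 0, 0, 0, 0], [0, 0, 0.04, 0, 0, 0, 0], [0, 0, 0.05, 0, 0, 0, 0], [0, 0, 0.06, 0, 0, 0, 0], [0, 0, 0.06, 0, 0, 0, 0], [0, 0, 0.06, 0, 0, 0, 0]])

```text
time: 13.37
tool_pos: [0.6745, -0.062, 0.1032]
ee_rot: [3.139, 0.0, 1.418]
wrist_force: [-4.5, 0.5, 13.4]
width: 0.0008
finger_force: 6.3
```

Request:
servo_tool(plan=[[0, 0, 0.02, 0, 0, 0, 0], [0, 0, 0.03, 0, 0, 0, 0], [0, 0, 0.04, 0, 0, 0, 0], [0, 0, 0.04, 0, 0, 0, 0], [0, 0, 0.04, 0, 0, 0, 0]])

```text
time: 13.78
tool_pos: [0.6746, -0.062, 0.1029]
ee_rot: [3.137, 0.0, 1.418]
wrist_force: [-9.7, 1.9, 22.2]
width: 0.0005
finger_force: 11.2
```

Request:
servo_tool(plan=[[0, 0, -0.1, 0, 0, 0, 0], [0, 0, -0.4, 0, 0, 0, 0], [0, 0, -0.8, 0, 0, 0, 0], [0, 0, -1, 0, 0, 0, 0], [0, 0, -1, 0, 0, 0, 0], [0, 0, -1, 0, 0, 0, 0]])

```text
time: 14.28
tool_pos: [0.675, -0.0622, 0.1966]
ee_rot: [3.138, -0.0, 1.418]
wrist_force: [-0.7, -0.4, -0.4]
width: 0.0007
finger_force: 0.0
```

Request:
servo_tool(plan=[[0, -0.3, 0, 0, 0, 0, 0], [0, -0.6, 0, 0, 0, 0, 0], [0, -0.9, 0, 0, 0, 0, 0], [0, -0.9, 0, 0, 0, 0, 0], [0, -0.9, 0, 0, 0, 0, 0]])

```text
time: 14.7
tool_pos: [0.5832, -0.0479, 0.1924]
ee_rot: [-3.137, -0.0, 1.418]
wrist_force: [0.5, -0.2, 0.6]
width: 0.0003
finger_force: 0.0
```

Request:
servo_tool(plan=[[0, -0.3, 0, 0, 0, 0, 0], [0, -0.55, 0, 0, 0, 0, 0], [0, -0.55, 0, 0, 0, 0, 0], [0, -0.55, 0, 0, 0, 0, 0], [0, -0.55, 0, 0, 0, 0, 0]])

```text
time: 15.12
tool_pos: [0.5321, -0.0402, 0.195]
ee_rot: [3.141, -0.0, 1.418]
wrist_force: [-0.4, 1.7, 0.7]
width: 0.0002
finger_force: 0.0
```

```bash
python3 - <<'E'
from h import *
y=np.radians(-8.75);c=np.array([np.cos(y),np.sin(y)])
st=np.array([.6008,-.0506])
rel([*(st-c*.072),.103],np.radians(81.25))
E
```

```text
pos [ 0.5321 -0.0402  0.195 ] rpy [179.98  -0.    81.22] t 15.1167 F [-0.37  1.71  0.66]
rel [ 0.001 -0.026  0.92 ] [ 0. -0. -0.]
```

Request:
servo_tool(plan=[[0, -0.02, 0.3, 0, 0, 0, 0], [0, -0.02, 0.6, 0, 0, 0, 0], [0, -0.02, 0.8, 0, 0, 0, 0], [0, -0.02, 0.84, 0, 0, 0, 0], [0, -0.02, 0.87, 0, 0, 0, 0], [0, -0.02, 0.9, 0, 0, 0, 0], [0, -0.02, 0.93, 0, 0, 0, 0], [0, -0.02, 0.96, 0, 0, 0, 0], [0, -0.02, 0.98, 0, 0, 0, 0], [0, -0.02, 0.98, 0, 0, 0, 0]])

```text
time: 15.95
tool_pos: [0.5307, -0.0399, 0.1031]
ee_rot: [3.136, 0.0, 1.418]
wrist_force: [-5.8, 0.9, 15.2]
width: 0.0004
finger_force: 7.4
```

Request:
servo_tool(plan=[[0, 0, -0.1, 0, 0, 0, 0], [0, 0, -0.4, 0, 0, 0, 0], [0, 0, -0.8, 0, 0, 0, 0], [0, 0, -1, 0, 0, 0, 0], [0, 0, -1, 0, 0, 0, 0], [0, 0, -1, 0, 0, 0, 0]])

```text
time: 16.45
tool_pos: [0.5304, -0.0399, 0.2003]
ee_rot: [3.136, 0.0, 1.418]
wrist_force: [-0.6, -0.1, -0.1]
width: 0.0009
finger_force: 0.0
```

Request:
servo_tool(plan=[[0, 0.3, 0, 0, 0, 0, 0], [0, 0.6, 0, 0, 0, 0, 0], [0, 0.9, 0, 0, 0, 0, 0], [0, 0.9, 0, 0, 0, 0, 0], [0, 0.9, 0, 0, 0, 0, 0]])

```text
time: 16.87
tool_pos: [0.6176, -0.0534, 0.1938]
ee_rot: [-3.136, -0.0, 1.418]
wrist_force: [0.3, -0.5, 0.3]
width: 0.0007
finger_force: 0.0
```

Request:
servo_tool(plan=[[0, 0.3, 0, 0, 0, 0, 0], [0, 0.55, 0, 0, 0, 0, 0], [0, 0.55, 0, 0, 0, 0, 0], [0, 0.55, 0, 0, 0, 0, 0], [0, 0.55, 0, 0, 0, 0, 0]])

```text
time: 17.28
tool_pos: [0.671, -0.0614, 0.1974]
ee_rot: [-3.14, -0.0, 1.418]
wrist_force: [0.2, -0.3, 0.3]
width: 0.0005
finger_force: 0.0
```

```bash
python3 - <<'E'
from h import *
y=np.radians(-8.75);c=np.array([np.cos(y),np.sin(y)])
st=np.array([.6008,-.0506])
rel([*(st+c*.074),.103],np.radians(81.25))
E
```

```text
pos [ 0.671  -0.0614  0.1974] rpy [-1.7992e+02 -1.0000e-02  8.1230e+01] t 17.2833 F [ 0.19 -0.27  0.31]
rel [0.    0.031 0.943] [-0.001 -0.    -0.   ]
```

Request:
servo_tool(plan=[[0, 0.02, 0.3, 0, 0, 0, 0], [0, 0.02, 0.6, 0, 0, 0, 0], [0, 0.02, 0.8, 0, 0, 0, 0], [0, 0.02, 0.86, 0, 0, 0, 0], [0, 0.02, 0.9, 0, 0, 0, 0], [0, 0.02, 0.92, 0, 0, 0, 0], [0, 0.02, 0.94, 0, 0, 0, 0], [0, 0.02, 0.97, 0, 0, 0, 0], [0, 0.02, 1, 0, 0, 0, 0], [0, 0.02, 1, 0, 0, 0, 0], [0, 0.02, 1, 0, 0, 0, 0]])

```text
time: 18.2
tool_pos: [0.6755, -0.0622, 0.1032]
ee_rot: [3.136, 0.0, 1.418]
wrist_force: [-4.3, 0.9, 11.5]
width: 0.0004
finger_force: 5.6
```

Request:
servo_tool(plan=[[0, 0, -0.05, 0, 0, 0, 0], [0, 0, -0.1, 0, 0, 0, 0], [0, 0, -0.4, 0, 0, 0, 0], [0, 0, -0.8, 0, 0, 0, 0], [0, 0, -1, 0, 0, 0, 0], [0, 0, -1, 0, 0, 0, 0]])

```text
time: 18.7
tool_pos: [0.6772, -0.0625, 0.2058]
ee_rot: [3.128, 0.0, 1.418]
wrist_force: [0.5, -0.0, 0.9]
width: 0.0003
finger_force: 0.0
```

Request:
servo_tool(plan=[[-0.6, -0.3, -0.4, 0, 0, 0, 0], [-1, -0.6, -0.8, 0, 0, 0, 0], [-1, -0.6, -0.8, 0, 0, 0, 0], [-1, -0.6, -0.8, 0, 0, 0, 0], [-1, -0.6, -0.8, 0, 0, 0, 0]])

```text
time: 19.12
tool_pos: [0.5993, -0.1543, 0.281]
ee_rot: [3.136, 0.002, 1.414]
wrist_force: [-0.9, 1.0, 0.4]
width: 0.0003
finger_force: 0.0
```

Request:
servo_tool(plan=[[-0.3, -1, 0, 0, 0, 0, 0], [-0.3, -1, 0, 0, 0, 0, 0], [-0.3, -1, 0, 0, 0, 0, 0], [-0.3, -1, 0, 0, 0, 0, 0], [-0.3, -1, 0, 0, 0, 0, 0]])

```text
time: 19.53
tool_pos: [0.4964, -0.1651, 0.2759]
ee_rot: [-3.141, -0.002, 1.418]
wrist_force: [0.4, 0.8, 1.0]
width: 0.0005
finger_force: 0.0
```

```bash
python3 - <<'E'
from h import *
o=robot.get_obs();print(o["tool_pos"],o["wrist_force"],o["time"])
a=save("wrist","pics/w6.png");b=save("top","pics/t6.png");s=save("scene","pics/s6.png")
m=np.hstack([cv2.resize(s[165:280,180:310],(400,354),interpolation=cv2.INTER_CUBIC),cv2.resize(b[120:235,225:355],(400,354),interpolation=cv2.INTER_CUBIC)])
m=np.vstack([m,cv2.resize(np.hstack([a,s]),(800,246))[:, :]])
cv2.imwrite("pics/m6.png",m[:,:,::-1])
E
```

```text
[ 0.49637309 -0.16513214  0.27587503] [0.41605501 0.7854282  0.99288904] 19.5333
```

View pics/m6.png

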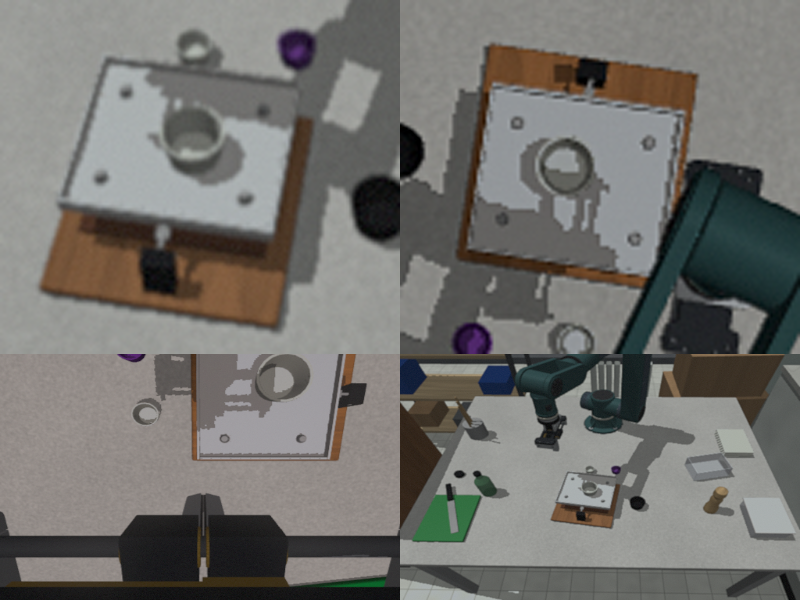

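All four pins show through their holes, and the tray lies parallel to the stand with the ramekin upright. The press heights agree at both ends (103.1 and 103.2 mm), which matches fully home. The bystanders have not been moved and the arm is clear, so I'll hand in.

```bash
python3 -c "
from bench import robot
print(robot.close_job())"
```

```text
the job is handed in; nothing more can be done
None
```

I handed the job in at about 19.7 s: the tray is over all four posts and pressed home at both ends, with the ramekin upright and the bystanders untouched; whether the lever stayed down after release I took from your description rather than measuring it.

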